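# Seat a mounted filter in the tray of a filter tester and slide the tray in

## Task

The mounted filter is lying loose on the sliding tray of the filter tester: push it across the tray with the fingertips against its metal ring, never touching the glass, until it drops flat into the round pocket. Then push the tray all the way in to its stop, so that the filter sits under the detector. Nothing is to be picked up: keep the filter down on the tray, and leave the things standing around the tester where they are.

Things in the scene. Friction and masses are not known exactly. Their poses are not given: they have to be found in the camera images.
- filter: The mounted filter, a disc 50 mm in diameter and 10 mm thick lying flat, 28 to 56 g: a black metal ring, its top face 5.5 mm wide, round a grey glass window. Origin at the centre of its underside, z up; its yaw has no meaning. It starts on the plain end of the tray, next to the handle, its centre 75 to 140 mm from the pocket's.
- filter_glass: The glass window in the filter, 37 mm in diameter, its surface 2 mm below the ring's top face. Not to be touched. It is part of the filter, with the same origin and axes.
- pocket (a point): Centre of the floor of the tray's round pocket: a recess 53 mm in diameter, 7 mm deep, flat floor with a white window, rim chamfered by 1 mm. The tray's flat top is 7 mm above this point; a seated filter has its underside on the floor and stands 3 mm above that top. Axes are the tray's: z up, +y the way the tray is pushed in.
- handle (a point): Middle of the bar of the tray's handle, 37 mm above the table: a level steel bow on the tray's -y end, its bar a round rod of 8 mm diameter along x, 60 mm long, 28 mm out from the end face. The space below it is free down to the table. Axes as for pocket: push towards +y.
- tray (a joint): How far the tray is pushed in along its +y, m: 0 drawn out, 0.13 at its stop with the pocket under the detector; starts at 0 to 0.02. About 2.5 N of friction; it stays where it is left. The tray: aluminium plate 110 mm (x) by 220 mm (y) by 14 mm, top 46 mm above the table, reaching from the pocket's centre 55 mm to +y, 165 mm to -y, 55 mm to either side.
- tester: The filter tester, bolted down: black lamp base 136 mm (x), 30 mm high, from y = -80 to 170 mm, with rails on which the tray slides along y (same yaw). Origin on the table. The detector, a vertical tube up to 61 mm thick, 88 to 226 mm above the table, hangs at x = 0, y = 85 mm from an arm on a 25 mm post at x = 92, y = 85 mm, 262 mm tall.
- lens_tube: Bystander: short black lens tube, 31 mm diameter, 26 mm tall, standing on the table in front of the tester. Origin at the centre of its underside.
- post_holder: Bystander: black upright post holder, 25 mm diameter, 58 mm tall, on a 32 mm foot. Origin at the centre of its underside.
- solvent: Bystander: small closed amber bottle with a white cap, 38 mm diameter, 88 mm tall. Origin at the centre of its underside.
- driver: Bystander: screwdriver with a black handle, 170 mm long, 26 mm thick, lying behind the tray along it. Origin under its middle, its x along the tool.
- mirror_mount: Bystander: mirror in a square black mount (46 mm wide) on a short steel pedestal, 93 mm tall. Origin at the centre of its underside.
- optics_box: Bystander: closed plastic optics box, 64 by 64 by 27 mm. Origin at the centre of its underside.
- meter: Bystander: hand-held meter with a dark red case, 160 by 85 by 33 mm, lying on the table to the right. Origin at the centre of its underside.
Things that resemble listed ones, but are neither listed nor needed, are in the scene too. What is meant by the filter is not orange, purple or turquoise, and is the larger of those in its own colour.

How it is judged (in metres and radians):
On the way, in this order (a step that is already met when the one before it is completed fails the run):
1. the filter lies flat in the pocket (horizontal distance between filter and pocket below 0.003 m and z of filter in the frame of pocket below 0.002 m and angle between filter's own z axis and vertical below 0.06 rad), for 0.2 s.
2. the tray is in against its stop with the filter still flat in the pocket (all of step 1 and value of joint tray above 0.125 m), for 0.2 s.
At the end, for the whole second after the job is handed in: The filter lies at rest, flat on the pocket's floor (its underside within 2 mm of the floor, its centre within 3 mm of the pocket's, tilt under 0.06 rad), and the tray is pushed in to within 5 mm of its stop (all of step 2 and linear speed of filter below 0.02 m/s); the robot touches nothing.
It fails at once if the glass is touched with more than 0.3 N (contact force between any of the fingers, the arm and filter_glass above 0.3 N).
It fails at once if the filter is pushed with the arm or the gripper's body instead of the fingers (contact force between the arm and filter above 0.5 N).
It fails at once if the filter is lifted more than 10 mm above the tray's top (z of filter in the frame of pocket above 0.017 m).
It fails at once if the filter falls off the tray (z of filter in the frame of pocket below -0.01 m).
It fails at once if a bystander is moved by more than 20 mm (distance of any of lens_tube, post_holder, solvent, driver, mirror_mount, optics_box, meter from where it was at the start of the episode above 0.02 m).
It also fails if it takes over 54 s, if anything falls off the work surface, if the arm or the gripper's body presses on something with over 40 N, if the wrist force passes 120 N, or if a joint passes its speed limit or range.

## Robot

A 6-joint arm with a two-finger parallel gripper is mounted at the origin on the work surface. World frame = base frame: x ahead of the robot, y to its left, z up, the work surface at z = 0. Lengths are in m, angles in degrees, forces in N, time in s.
With the tool pointing down it reaches from about 0.3 to 0.75 m from the base axis. Payload 8.5 kg.
Tool frame: the origin (TCP) lies midway between the tips of the shut fingers; the grasp point (between the pads) lies 19 mm behind it; y points along the fingers, x is the direction in which the jaws open and shut, and the axes are right-handed (so a half turn about y gives the same grasp; the last joint's range is limited). The gripper opens to 85 mm and grips with 20 to 120 N. Pads are 22 mm wide; open, the fingers measure 114 mm over their backs; the gripper's body (76 mm by 85 mm) begins 54 mm behind the grasp point. The pads swing forward as they close: fully open they stand 13 mm farther back than shut.
Start: joints at [-83.039, 21.807, 74.336, -0, 83.858, -12.336], TCP at [0.182, -0.519, 0.231] pointing down, gripper open.
Joint ranges: [-178.18, 178.18], [-50.72, 133.34], [12.68, 142.11], [-81.47, 261.47], [9.98, 163.14], [-165.26, 165.26]. Speed limits (degrees/s): [136.94, 136.94, 180, 180, 180, 180].

## Interface

Orientations are given as a 3x3 rotation matrix whose columns are the frame's x, y, z axes.
In Python, from rig import env gives the robot as it stands.
- The arm moves only by the tool carry_out, never from a script. Its argument "plan" is a list of rows, each a list of 3 entries, a list of its own where there are three numbers: the shift along the tool's x, y, z in m, then the turn, a rotation vector about the tool's x, y, z in degrees, then the finger opening in m, from 0 to 0.0854. In form: [[[dx, dy, dz], [ax, ay, az], jaw], ...]. A call has 1 to 8 rows; each row shifts and turns the commanded pose from where the row before left it, along the tool's axes as they then stand; what a row does not reach is not made up. A row lasts 1/8 s, in which the tool goes at most 62.5 mm and 10.7 degrees, less where a joint would pass 70% of its speed; a pose out of reach is approached as far as the arm can. A call is refused whole if a number of a shift passes 0.0625 or a number of a turn 10.7, either way. A call with a gripper value outside its range is refused whole. The fingers move at their own pace and stop on an object; "force" is the grip in N (left out, the last holds). Time passes only in rows, so rows that do not move let the fingers close. It gives the time, the measured TCP pose, the force and the opening at its end, in the units of the state.
- env.observe(): the state, without advancing time (a new reading comes with each control period).
- env.get_image(name): name is "scene" or "top" or "wrist"; returns a dict with "image" (480x640x3 uint8, red, green, blue), "vfov" (degrees; the focal length in pixels is half the picture's height over the tangent of half this angle, whatever the lens; pixels are square), "cx", "cy" (the principal point, pixels), "rvec" (rotation vector, rad) and "tvec" (3), from world to camera coordinates, as OpenCV has them; the wrist camera has in their place "tool_from_camera" (4x4, takes a point from camera to tool coordinates, whose origin is the TCP and whose axes are the tool frame's). Camera axes: x right, y down, z forward; pixel columns grow to the right and rows downward; lengths in m; the calibration is good to about 2 mm. A picture is of the moment at which its call begins: read the wrist's pose just before it. There is no depth.
- env.close_job(): hands the job in, once; it reports no verdict.
Trained networks look in a picture, given as the dict that the camera call returned (one of the last four; its "shot" number tells which), for a name from the list of things; names that differ only in an ending like _2 or _b are one class to them, and where a whole thing is asked for, a point or a joint stands for the part that bears it (a point fixed in the world has none). Each returns a list of dicts, best first, with "conf" (0 to 1); they miss things now and then, are a little off and sometimes report something else, mostly with a low value. They report only what shows in the picture. A call takes as long as a camera call. They do not tell look-alikes from the thing itself.
- env.outline_of(target, picture): "mask" (480x640 bool, what is visible of it) and "pixel" ([row, column] in pixels, amid what is visible of it).
The state is a dict: "time_s": time; "q": joint angles; "qvel": joint speeds; "joint_efforts": joint torques, N m; "position": TCP position; "tool_rot": TCP orientation; "ft_force": force on the tool from outside, world axes, zero at the start; "wrist_torque": the same for the moment, N m; "grip_width": finger opening in m.
Only numpy, scipy, OpenCV 4.12 (cv2) and the standard library are available. Lean on these libraries where they do the work, as an engineer would, in place of code of your own. Each camera call takes 0.05 s, during which the arm holds its last target.

## Working session

There is one attempt and no reset: what is moved stays moved. The work goes in short steps, Python scripts to look and compute and a tool call to move; the robot and the scene stay as the last step left them, time stands still between calls to the robot, and variables do not carry over. Pictures are saved under pics/ and viewed, and the job is handed in when it is done.

Besides the shell and the picture viewer there is one more tool, called after "Emit:" as name(argument=value, ...), one argument or row to a line, values as JSON. carry_out: Moves the arm, as the interface text tells. Its arguments: {"type":"object","properties":{"plan":{"type":"array","items":{"type":"array"}},"force":{"type":"number"}},"required":["plan"]}

```bash
ls; mkdir -p pics
cat > h.py <<'E'
import numpy as np,cv2
from rig import env
def K(p):
    f=240/np.tan(np.radians(p['vfov'])/2); return f
def ray(p,r,c,st=None):
    f=K(p); d=np.array([(c-p['cx'])/f,(r-p['cy'])/f,1.])
    if 'rvec' in p:
        R=cv2.Rodrigues(np.array(p['rvec'],float))[0]; t=np.array(p['tvec'],float).ravel()
        return -R.T@t, R.T@d
    T=np.array(p['tool_from_camera']);Rt=np.array(st['tool_rot']);
    return np.array(st['position'])+Rt@T[:3,3], Rt@T[:3,:3]@d
def at(p,r,c,z,st=None):
    o,d=ray(p,r,c,st); return o+d*(z-o[2])/d[2]
def proj(p,X,st=None):
    X=np.array(X,float); f=K(p)
    if 'rvec' in p:
        R=cv2.Rodrigues(np.array(p['rvec'],float))[0]; q=R@X+np.array(p['tvec'],float).ravel()
    else:
        T=np.array(p['tool_from_camera']);Rt=np.array(st['tool_rot'])
        q=T[:3,:3].T@(Rt.T@(X-np.array(st['position']))-T[:3,3])
    return np.array([p['cy']+f*q[1]/q[2],p['cx']+f*q[0]/q[2]])
def save(p,n): cv2.imwrite('pics/'+n+'.png',cv2.cvtColor(p['image'],cv2.COLOR_RGB2BGR))
E
python3 - <<'E'
from h import *
st=env.observe();print(st)
for n in ['scene','top','wrist']:
    p=env.get_image(n);save(p,n+'0');print(n,{k:v for k,v in p.items() if k!='image'})
    for t in ['filter','pocket','handle','tester','lens_tube','post_holder']:
        for o in env.outline_of(t,p)[:3]:print(t,round(o['conf'],2),o['pixel'],o['mask'].sum())
E
```

```text
pics
{'time_s': 0.0, 'q': array([-8.30382544e+01,  2.18408035e+01,  7.43851071e+01,  3.03739029e-03,
        8.38591397e+01, -1.23370339e+01]), 'qvel': array([ 0.00195783,  0.01594684, -0.00861197, -0.1238395 ,  0.02380172,
       -0.06981925]), 'joint_efforts': array([ 1.57267739e-03, -4.48461270e+01, -2.31276727e+01, -7.09573533e-05,
        4.84190983e-03,  1.59412485e-05]), 'position': array([ 0.18173457, -0.51879274,  0.23071146]), 'tool_rot': array([[ 3.30488807e-01, -1.27600233e-04,  9.43809903e-01],
       [-9.43808815e-01,  1.47985097e-03,  3.30488626e-01],
       [-1.43886843e-03, -9.99998897e-01,  3.68643957e-04]]), 'ft_force': array([0.13050022, 0.20363563, 0.83599337]), 'wrist_torque': array([-0.02388192, -0.05667732, -0.00714134]), 'grip_width': 0.08524799916766436}
scene {'vfov': 52.39483190805255, 'cx': 321.7299119601833, 'cy': 243.20912556364095, 'rvec': array([ 2.04619125,  1.68270356, -0.50823506]), 'tvec': array([-0.00531066, -0.46367882,  1.21921385]), 'shot': 1}
filter 0.74 [279.4, 250.5] 631
filter 0.72 [164.3, 333.4] 221
filter 0.68 [196.2, 265.6] 220
pocket 0
[... 538 characters left out ...]
.4, 290.2] 574
pocket 0.94 [270.3, 275.5] 6716
handle 0.73 [267.3, 274.2] 6918
tester 0.93 [255.3, 214.7] 15688
tester 0.59 [205.2, 308.0] 556
tester 0.49 [330.1, 293.2] 243
lens_tube 0.65 [334.4, 219.3] 250
post_holder 0.72 [332.5, 293.9] 287
wrist {'vfov': 58.40793891106763, 'cx': 319.9117059051392, 'cy': 241.4332358692601, 'tool_from_camera': array([[ 9.99999969e-01, -1.97578204e-04, -1.49721138e-04,
         7.96411471e-04],
       [ 9.23980070e-05, -2.63374368e-01,  9.64693700e-01,
        -1.41477195e-01],
       [-2.30035158e-04, -9.64693684e-01, -2.63374341e-01,
         6.64344887e-02],
       [ 0.00000000e+00,  0.00000000e+00,  0.00000000e+00,
         1.00000000e+00]]), 'shot': 3}
```

View pics/scene0.png

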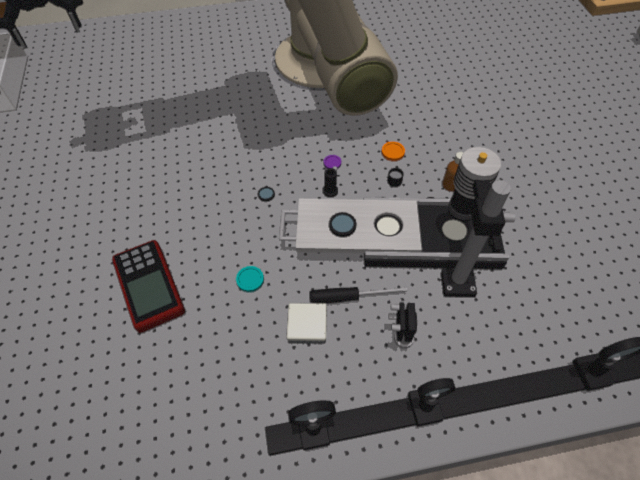

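View pics/top0.png

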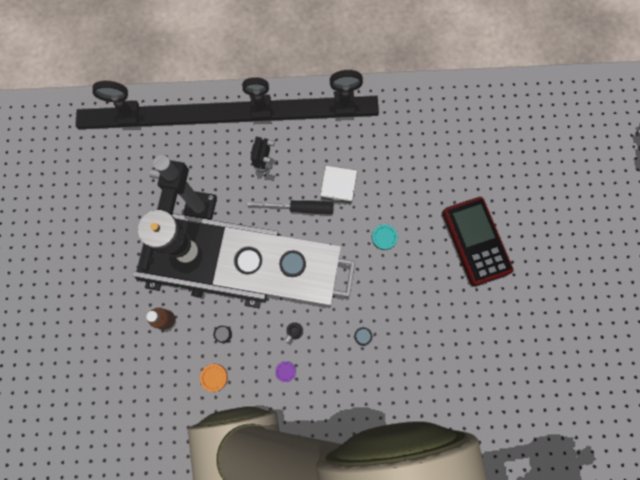

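View pics/wrist0.png

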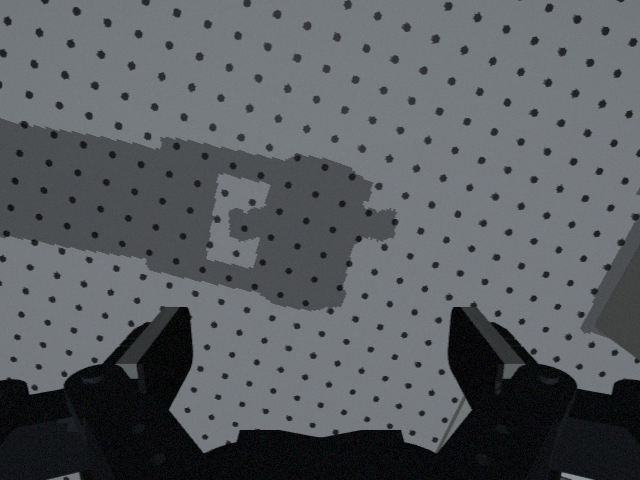

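The top view shows the tray with two discs: the grey filter at (row 263, col 292) and the pocket's white window at (261, 248). The grey candidates are the tray disc and the smaller loose one at (336, 363). The larger one, on the tray, fits the description. I'll confirm it in a crop and measure.

```bash
cat > m.py <<'E'
from h import *
import sys
def blobs(p,n):
    im=p['image']; 
    c=im[190:350,120:400]; cv2.imwrite(f'pics/{n}.png',cv2.cvtColor(cv2.resize(c,None,fx=2.8,fy=2.8,interpolation=cv2.INTER_CUBIC),cv2.COLOR_RGB2BGR))
if __name__=='__main__':
    for n in ['top','scene']:
        p=env.get_image(n)
        if n=='top': blobs(p,'topcrop0')
        for t in ['filter','pocket','handle']:
            for o in env.outline_of(t,p):
                if o['conf']<.3: continue
                m=o['mask'].astype(np.uint8); cs,_=cv2.findContours(m,0,1); c=max(cs,key=cv2.contourArea)
                print(n,t,round(o['conf'],2),o['pixel'],m.sum(),np.round(at(p,*o['pixel'],.056),4), 'rect',np.round(cv2.minAreaRect(c)[0],1),np.round(cv2.minAreaRect(c)[1:][0],1),round(cv2.minAreaRect(c)[2],1))
E
python3 m.py
```

```text
top filter 0.98 [378.1, 212.1] 628 [0.3484 0.0822 0.056 ] rect [213.  377.5] [27. 26.] 90.0
top filter 0.94 [235.6, 381.4] 534 [ 0.5899 -0.232   0.056 ] rect [383.5 236.5] [25. 25.] 90.0
top filter 0.81 [262.2, 292.0] 599 [ 0.5477 -0.0647  0.056 ] rect [292.  263.5] [27. 26.] 90.0
top filter 0.57 [336.3, 363.6] 271 [ 0.4081 -0.1875  0.056 ] rect [362.5 335.5] [17. 17.] 90.0
top filter 0.52 [372.8, 285.5] 333 [ 0.3515 -0.0467  0.056 ] rect [284.5 371. ] [20. 19.] 90.0
top pocket 0.7 [267.5, 278.6] 6765 [ 0.539  -0.0398  0.056 ] rect [285.  266.2] [137.2  61.6] 10.1
top handle 0.76 [267.9, 274.2] 6614 [ 0.5386 -0.0317  0.056 ] rect [284.4 266.7] [136.2  59.6] 9.8
scene filter 0.9 [226.5, 341.0] 593 [ 0.5537 -0.0678  0.056 ] rect [342. 224.] [26.9 26.9] 45.0
scene filter 0.88 [151.8, 393.5] 390 [0.397  0.0727 0.056 ] rect [392.5 151.5] [19. 23.] 90.0
scene filter 0.6 [281.0, 250.5] 593 [ 0.6324 -0.2381  0.056 ] rect [249.5 279. ] [26. 27.] 90.0
scene filter 0.58 [160.9, 332.6] 220 [ 0.3972 -0.0504  0.056 ] rect [331.5 161. ] [14. 17.] 90.0
scene filter 0.53 [196.1, 263.3] 193 [ 0.4581 -0.1944  0.056 ] rect [265.  194.5] [13. 16.] 90.0
scene pocket 0.79 [225.6, 357.4] 6004 [ 0.5575 -0.0388  0.056 ] rect [349.5 225.5] [ 53. 141.] 90.0
scene handle 0.62 [224.6, 360.0] 6176 [ 0.5562 -0.0337  0.056 ] rect [350.  225.5] [ 55. 142.] 90.0
```

View pics/topcrop0.png

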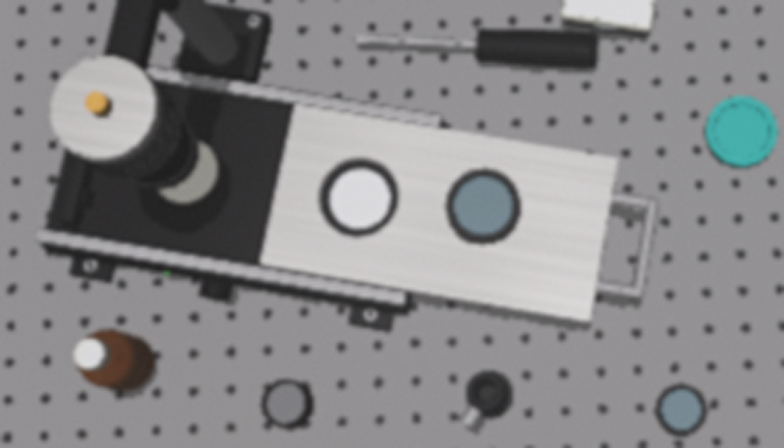

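```bash
cat > seg.py <<'E'
from h import *
def discs(p,box):
    r0,r1,c0,c1=box; im=p['image'][r0:r1,c0:c1].astype(int); R,G,B=im[...,0],im[...,1],im[...,2]
    out={}
    for n,m in (('glass',(B-R>18)),('white',(R>205)&(B>205))):
        k,l,s,ce=cv2.connectedComponentsWithStats(m.astype(np.uint8))
        out[n]=[(s[i,4],ce[i][1]+r0,ce[i][0]+c0,s[i,2],s[i,3]) for i in range(1,k) if s[i,4]>60]
    return out
if __name__=='__main__':
    for n,b in (('top',(235,295,200,345)),('scene',(195,255,290,425))):
        p=env.get_image(n); d=discs(p,b)
        for k,z in (('glass',.054),('white',.039)):
            for s in d[k]: print(n,k,np.round(s,1),np.round(at(p,s[1],s[2],z),4))
    # tray corners top (crop coords)
        if n=='top':
            for c in [(293,100),(617,157),(590,323),(260,262)]:
                print(np.round(at(p,190+c[1]/2.8,120+c[0]/2.8,.046),4))
            for c in [(651,202),(639,291)]: print('handle',np.round(at(p,190+c[1]/2.8,120+c[0]/2.8,.037),4))
E
python3 seg.py
```

```text
top glass [321.  262.9 292.1  21.   20. ] [ 0.5467 -0.0646  0.054 ]
top white [295.  260.7 248.1  20.   19. ] [0.5574 0.0182 0.039 ]
top white [146.  267.3 323.2  27.   13. ] [ 0.5384 -0.1215  0.039 ]
top white [319.  288.6 316.7  38.   15. ] [ 0.4992 -0.1077  0.039 ]
[0.6251 0.0604 0.046 ]
[ 0.5757 -0.1553  0.046 ]
[ 0.4665 -0.1319  0.046 ]
[0.5165 0.0827 0.046 ]
handle [ 0.5459 -0.1767  0.037 ]
handle [ 0.4868 -0.1653  0.037 ]
scene glass [278.  223.2 342.1  21.   17. ] [ 0.5456 -0.0639  0.054 ]
```

```bash
cat > plan.py <<'E'
from h import *
from scipy.spatial.transform import Rotation as Ro
def plan(target,az,n,zs=None):
    st=env.observe();R=np.array(st['tool_rot']);p=np.array(st['position'])
    a=np.radians(az);z=np.array([np.cos(a),np.sin(a),0]);y=np.array([0,0,-1.]);x=np.cross(y,z)
    Rt=np.c_[x,y,z]; rv=Ro.from_matrix(R.T@Rt).as_rotvec()
    print('now',np.round(p,4),'turn total',np.round(np.degrees(rv),2),'shift total world',np.round(target-p,4),'tool',np.round(R.T@(target-p),4))
    for i in range(n):
        Ri=R@Ro.from_rotvec(rv*i/n).as_matrix()
        print(np.round(Ri.T@(target-p)/n,4).tolist(),np.round(np.degrees(rv)/n,2).tolist())
E
python3 -c "
from plan import *
plan(np.array([.5392,-.1138,.13]),82,12)"
```

```text
now [ 0.1817 -0.5191  0.2313] turn total [  0.  -62.7  -0. ] shift total world [ 0.3575  0.4053 -0.1013] tool [-0.2644  0.1013  0.4713]
[-0.022, 0.0084, 0.0393] [0.0, -5.22, -0.0]
[-0.0184, 0.0084, 0.0411] [0.0, -5.22, -0.0]
[-0.0145, 0.0084, 0.0426] [0.0, -5.22, -0.0]
[-0.0106, 0.0084, 0.0438] [0.0, -5.22, -0.0]
[-0.0066, 0.0084, 0.0446] [0.0, -5.22, -0.0]
[-0.0025, 0.0084, 0.045] [0.0, -5.22, -0.0]
[0.0016, 0.0084, 0.045] [0.0, -5.22, -0.0]
[0.0057, 0.0084, 0.0447] [0.0, -5.22, -0.0]
[0.0098, 0.0084, 0.044] [0.0, -5.22, -0.0]
[0.0137, 0.0084, 0.0429] [0.0, -5.22, -0.0]
[0.0176, 0.0084, 0.0415] [0.0, -5.22, -0.0]
[0.0213, 0.0084, 0.0397] [0.0, -5.22, -0.0]
```

Emit:
carry_out(
  plan=[
    [[-0.022,0.0084,0.0393],[0,-5.22,0],0.03],
    [[-0.0184,0.0084,0.0411],[0,-5.22,0],0.03],
    [[-0.0145,0.0084,0.0426],[0,-5.22,0],0.03],
    [[-0.0106,0.0084,0.0438],[0,-5.22,0],0.03],
    [[-0.0066,0.0084,0.0446],[0,-5.22,0],0.03],
    [[-0.0025,0.0084,0.045],[0,-5.22,0],0.03],
  ],
  force=40,
)

```text
time_s: 2.3
position: [0.3615, -0.3153, 0.1808]
tool_rot: [[0.775, 0.0, 0.632], [-0.632, -0.0, 0.775], [0.001, -1.0, -0.0]]
ft_force: [1.1, -1.6, -0.2]
grip_width: 0.0299
```

Emit:
carry_out(
  plan=[
    [[0.0016,0.0084,0.045],[0,-5.22,0],0.03],
    [[0.0057,0.0084,0.0447],[0,-5.22,0],0.03],
    [[0.0098,0.0084,0.044],[0,-5.22,0],0.03],
    [[0.0137,0.0084,0.0429],[0,-5.22,0],0.03],
    [[0.0176,0.0084,0.0415],[0,-5.22,0],0.03],
    [[0.0213,0.0084,0.0397],[0,-5.22,0],0.03],
    [[0,0,0],[0,0,0],0.03],
  ],
)

```text
time_s: 3.18
position: [0.5406, -0.1117, 0.1298]
tool_rot: [[0.991, -0.001, 0.136], [-0.136, 0.001, 0.991], [-0.001, -1.0, 0.001]]
ft_force: [-0.1, -0.4, 0.5]
grip_width: 0.0301
```

```bash
cat > w.py <<'E'
from h import *
import sys
st=env.observe(); p=env.get_image('wrist'); save(p,sys.argv[1])
print(st['time_s'],np.round(st['position'],4),np.round(st['tool_rot'],4).tolist(),np.round(st['ft_force'],2),st['grip_width'])
E
python3 w.py w1; python3 seg.py
```

```text
3.175 [ 0.5406 -0.1117  0.1298] [[0.9907, -0.0007, 0.1361], [-0.1361, 0.0006, 0.9907], [-0.0008, -1.0, 0.0005]] [-0.12 -0.36  0.48] 0.030053716846358592
[0.6251 0.0604 0.046 ]
[ 0.5757 -0.1553  0.046 ]
[ 0.4665 -0.1319  0.046 ]
[0.5165 0.0827 0.046 ]
handle [ 0.5459 -0.1767  0.037 ]
handle [ 0.4868 -0.1653  0.037 ]
```

View pics/w1.png

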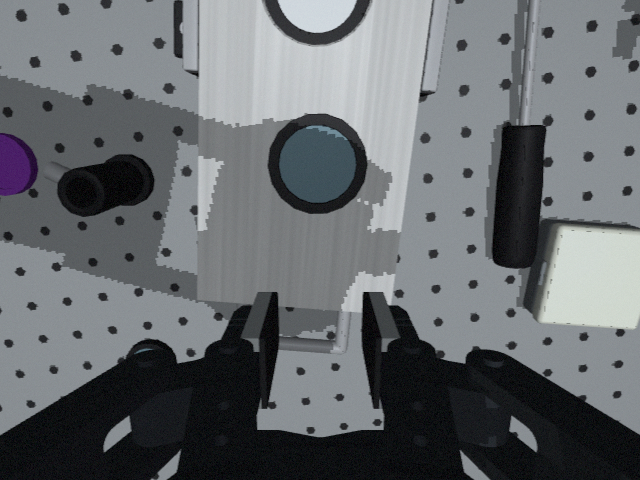

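```bash
cat > wm.py <<'E'
from h import *
def glass(p,st,z):
    im=p['image'].astype(int); m=((im[...,2]-im[...,0]>18)&(im.sum(2)>120)&(im[...,0]<140)).astype(np.uint8); m[:, :170]=0; m[:,480:]=0
    m=cv2.morphologyEx(m,cv2.MORPH_OPEN,np.ones((5,5)))
    k,l,s,ce=cv2.connectedComponentsWithStats(m); i=1+np.argmax(s[1:,4])
    cs,_=cv2.findContours((l==i).astype(np.uint8),0,1); hull=cv2.convexHull(max(cs,key=cv2.contourArea))
    e=cv2.fitEllipse(max(cs,key=cv2.contourArea)); P=at(p,e[0][1],e[0][0],z,st)
    return e,P
def white(p,st,z):
    im=p['image'].astype(int); m=((im.min(2)>205)).astype(np.uint8); m[:,:170]=0;m[:,480:]=0
    m=cv2.morphologyEx(m,cv2.MORPH_OPEN,np.ones((5,5)))
    return m
def tool(st,P): return np.array(st['tool_rot']).T@(P-np.array(st['position']))
E
python3 - <<'E'
from wm import *
st=env.observe();p=env.get_image('wrist')
e,P=glass(p,st,.054);print(e,np.round(P,4),np.round(tool(st,P),4))
R=np.array(st['tool_rot'])
# expected projections: pad front edges & pocket rim
for v in [(-.015,0,.011),(.015,0,.011),(0,0,0),(-.015,0,-.011)]:print(v,np.round(proj(p,np.array(st['position'])+R@np.array(v),st),1))
# pocket rim fit: dark->bright boundary, top rows
im=p['image'].astype(int).mean(2)
dark=(im<75).astype(np.uint8); dark[60:]=0;dark[:,:220]=0;dark[:,420:]=0
k,l,s,ce=cv2.connectedComponentsWithStats(dark);print(s[1:])
i=1+np.argmax(s[1:,4]);
pts=[]
for c in range(s[i,0]+8,s[i,0]+s[i,2]-8,3):
    r=np.where(l[:,c]==i)[0].max(); pts.append(at(p,r,c,.046,st)[:2])
from scipy.optimize import least_squares
pts=np.array(pts)
s2=least_squares(lambda v:np.hypot(*(pts-v).T)-.0265,pts.mean(0)+[0,.025]);print('pocket',s2.x,np.abs(s2.fun).max())
s3=least_squares(lambda v:np.hypot(*(pts-v[:2]).T)-v[2],list(s2.x)+[.0265]);print('pocket free r',s3.x,np.abs(s3.fun).max())
E
```

```text
((318.3697814941406, 157.6398162841797), (75.28292846679688, 77.05392456054688), 1.5437560081481934) [ 0.5458 -0.065   0.054 ] [-0.0005  0.0766  0.0497]
(-0.015, 0, 0.011) [285.8 276.5]
(0.015, 0, 0.011) [285.8 361.8]
(0, 0, 0) [314.6 319.2]
(-0.015, 0, -0.011) [342.3 278.1]
[[ 267    0  101   39 1330]]
pocket [0.55698845 0.01738112] 0.00039212155760387155
pocket free r [0.55686015 0.01651039 0.02571341] 0.000299854579718567
```

The wrist view shows the two fingertips at (292, 265) and (292, 375), the filter at (160, 317) and the pocket rim at the top around (20, 317). They line up with the push direction. I'll lower the fingers behind the filter.

Emit:
carry_out(
  plan=[
    [[0,0.025,0],[0,0,0],0.03],
    [[0,0.025,0],[0,0,0],0.03],
    [[0,0.022,0],[0,0,0],0.03],
    [[0,0.004,0],[0,0,0],0.03],
    [[0,0,0],[0,0,0],0.03],
    [[0,0,0],[0,0,0],0.03],
  ],
)

```text
time_s: 4.12
position: [0.54, -0.1143, 0.0555]
tool_rot: [[0.99, 0.002, 0.141], [-0.141, -0.001, 0.99], [0.002, -1.0, -0.001]]
ft_force: [0.5, -0.1, -0.4]
grip_width: 0.0297
```

Emit:
carry_out(
  plan=[
    [[0,0.002,0],[0,0,0],0.03],
    [[0,0,0],[0,0,0],0.03],
  ],
)

```text
time_s: 4.38
position: [0.5396, -0.1138, 0.0527]
tool_rot: [[0.99, 0.0, 0.14], [-0.14, -0.0, 0.99], [0.0, -1.0, -0.0]]
ft_force: [-0.3, -0.1, -0.2]
grip_width: 0.0301
```

Emit:
carry_out(
  plan=[
    [[0,0.002,0],[0,0,0],0.03],
    [[0,0,0],[0,0,0],0.03],
  ],
)

```text
time_s: 4.62
position: [0.5395, -0.1137, 0.0503]
tool_rot: [[0.99, -0.0, 0.14], [-0.14, 0.0, 0.99], [-0.0, -1.0, 0.0]]
ft_force: [-0.2, -0.6, -0.6]
grip_width: 0.0303
```

```bash
python3 w.py w2
```

```text
4.625 [ 0.5395 -0.1137  0.0503] [[0.9901, -0.0003, 0.1402], [-0.1402, 0.0002, 0.9901], [-0.0004, -1.0, 0.0001]] [-0.16 -0.61 -0.59] 0.030341310225187518
```

View pics/w2.png

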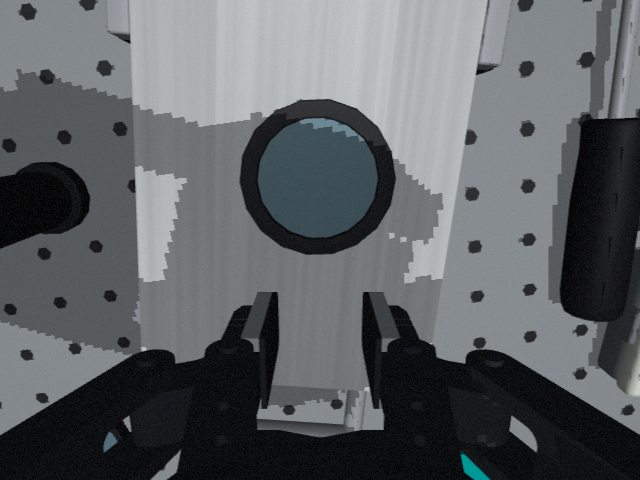

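The fingers are down behind the filter, centred on it (the filter is at (176, 318)) and not yet touching the tray. I'll probe a little lower.

Emit:
carry_out(
  plan=[
    [[0,0.002,0],[0,0,0],0.03],
    [[0,0,0],[0,0,0],0.03],
  ],
)

```text
time_s: 4.92
position: [0.5395, -0.1138, 0.0483]
tool_rot: [[0.99, -0.0, 0.14], [-0.14, 0.0, 0.99], [-0.0, -1.0, 0.0]]
ft_force: [-0.1, 0.1, 1.2]
grip_width: 0.0301
```

Emit:
carry_out(
  plan=[
    [[0,0.0015,0],[0,0,0],0.03],
    [[0,0,0],[0,0,0],0.03],
  ],
)

```text
time_s: 5.18
position: [0.5395, -0.1138, 0.0469]
tool_rot: [[0.99, -0.0, 0.14], [-0.14, 0.0, 0.99], [-0.0, -1.0, 0.0]]
ft_force: [-0.8, 0.3, 0.3]
grip_width: 0.0298
```

Emit:
carry_out(
  plan=[
    [[0,0.0015,0],[0,0,0],0.03],
    [[0,0,0],[0,0,0],0.03],
  ],
)

```text
time_s: 5.42
position: [0.5396, -0.1138, 0.0456]
tool_rot: [[0.99, 0.0, 0.14], [-0.14, -0.0, 0.99], [0.0, -1.0, -0.0]]
ft_force: [-1.0, 0.5, 1.3]
grip_width: 0.03
```

Emit:
carry_out(
  plan=[
    [[0,0.0015,0],[0,0,0],0.03],
    [[0,0,0],[0,0,0],0.03],
  ],
)

```text
time_s: 5.68
position: [0.5397, -0.1139, 0.0455]
tool_rot: [[0.99, 0.001, 0.14], [-0.14, -0.001, 0.99], [0.001, -1.0, -0.0]]
ft_force: [-4.4, 1.3, 15.9]
grip_width: 0.03
```

Emit:
carry_out(
  plan=[
    [[0,0.0015,0],[0,0,0],0.03],
    [[0,0,0],[0,0,0],0.03],
  ],
)

```text
time_s: 5.92
position: [0.5398, -0.1139, 0.0454]
tool_rot: [[0.99, 0.002, 0.14], [-0.14, -0.001, 0.99], [0.002, -1.0, -0.001]]
ft_force: [-8.2, 3.0, 29.0]
grip_width: 0.0298
```

Touchdown at TCP z 0.0455. I'll lift about 1.5 mm off the tray and push the first stretch.

Emit:
carry_out(
  plan=[
    [[0,-0.0045,0],[0,0,0],0.03],
    [[0,0,0.008],[0,0,0],0.03],
    [[0,0,0.008],[0,0,0],0.03],
    [[0,0,0.006],[0,0,0],0.03],
    [[0,0,0.006],[0,0,0],0.03],
    [[0,0,0.006],[0,0,0],0.03],
    [[0,0,0.006],[0,0,0],0.03],
    [[0,0,0],[0,0,0],0.03],
  ],
)

```text
time_s: 6.92
position: [0.5453, -0.0738, 0.047]
tool_rot: [[0.99, 0.0, 0.14], [-0.14, 0.0, 0.99], [0.0, -1.0, 0.0]]
ft_force: [-0.3, 0.1, -0.2]
grip_width: 0.0302
```

```bash
python3 w.py w3
```

```text
6.925 [ 0.5453 -0.0738  0.047 ] [[0.9902, 0.0001, 0.1397], [-0.1397, 0.0001, 0.9902], [0.0001, -1.0, 0.0001]] [-0.29  0.15 -0.23] 0.030180903001054984
```

View pics/w3.png

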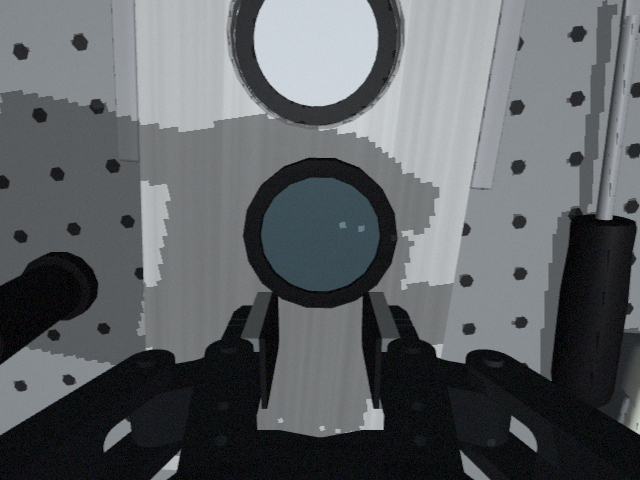

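The filter sits in the fork at (233, 320), with both fingertips on the ring and none on the glass. The pocket is at about (40, 316). I'll compute how far it still has to go.

```bash
cat > pk.py <<'E'
from wm import *
from scipy.optimize import least_squares
def fitc(pts,r,z):
    pts=np.array(pts)[:,:2]; s=least_squares(lambda v:np.hypot(*(pts-v).T)-r,pts.mean(0),loss='soft_l1',f_scale=.0005); return np.r_[s.x,z],np.abs(s.fun).mean()
def edges(p,st,cr,cc,z,lo,hi,sign,rows):
    im=cv2.GaussianBlur(p['image'].astype(np.float32).mean(2),(0,0),1); pts=[]
    for a in np.radians(range(0,360,6)):
        rr=np.arange(lo,hi,.5); R=cr+rr*np.sin(a);C=cc+rr*np.cos(a)
        ok=(R>2)&(R<rows)&(C>2)&(C<637)
        if ok.sum()<len(rr): continue
        v=cv2.remap(im,C.astype(np.float32)[None],R.astype(np.float32)[None],1)[0]; g=np.diff(v)*sign; i=g.argmax()
        if g[i]>5: pts.append(at(p,R[i],C[i],z,st))
    return pts
st=env.observe();p=env.get_image('wrist')
import sys
a=[float(x) for x in sys.argv[1:]]
# args: pocket r,c ; filter r,c
W,e1=fitc(edges(p,st,a[0],a[1],.046,70,105,1,478),.0275,.046)  # outer chamfer, dark->bright
W2=fitc(edges(p,st,a[0],a[1],.039,45,75,-1,478),.0205,.039)
F,e2=fitc(edges(p,st,a[2],a[3],.056,66,90,1,285),.025,.056)
for n,P in (('pocket chamfer',W),('filter ring',F)): print(n,np.round(P,4),'tool',np.round(tool(st,P),4))
print(e1,e2)
d=(W-F)[:2];print('filter->pocket',np.round(d,4),np.hypot(*d),'az',np.degrees(np.arctan2(d[1],d[0])),'in tool xz',np.round((tool(st,W)-tool(st,F))[[0,2]],4))
E
python3 pk.py 40 316 233 320
```

```text
pocket chamfer [0.5573 0.0186 0.046 ] tool [-0.001   0.0011  0.0934]
filter ring [ 0.5498 -0.0433  0.056 ] tool [ 0.0002 -0.0089  0.0311]
0.0005881857458738292 0.0004359737168071149
filter->pocket [0.0075 0.0619] 0.06234698646211071 az 83.1205155525972 in tool xz [-0.0013  0.0623]
```

Emit:
carry_out(
  plan=[
    [[-0.0002,0,0.006],[0,0,0],0.03],
    [[-0.0002,0,0.006],[0,0,0],0.03],
    [[-0.0002,0,0.006],[0,0,0],0.03],
    [[-0.0002,0,0.006],[0,0,0],0.03],
    [[-0.0002,0,0.006],[0,0,0],0.03],
    [[0,0,0.006],[0,0,0],0.03],
    [[0,0,0.006],[0,0,0],0.03],
    [[0,0,0.004],[0,0,0],0.03],
  ],
)

```text
time_s: 8.02
position: [0.5507, -0.0281, 0.047]
tool_rot: [[0.99, -0.0, 0.14], [-0.14, 0.0, 0.99], [-0.0, -1.0, 0.0]]
ft_force: [0.3, 0.1, -0.6]
grip_width: 0.0299
```

```bash
python3 w.py w4; python3 pk.py 190 316 233 319
```

```text
8.025 [ 0.5507 -0.0281  0.047 ] [[0.9901, -0.0, 0.1401], [-0.1401, 0.0, 0.9901], [-0.0, -1.0, 0.0]] [ 0.26  0.08 -0.59] 0.02994833983630001
pocket chamfer [0.5574 0.0151 0.046 ] tool [0.0006 0.001  0.0434]
filter ring [0.5551 0.0022 0.056 ] tool [ 0.0001 -0.009   0.0304]
0.002125700256538506 0.0006421610286420614
filter->pocket [0.0023 0.0129] 0.013056919652309951 az 79.82293290456386 in tool xz [0.0005 0.013 ]
```

View pics/w4.png

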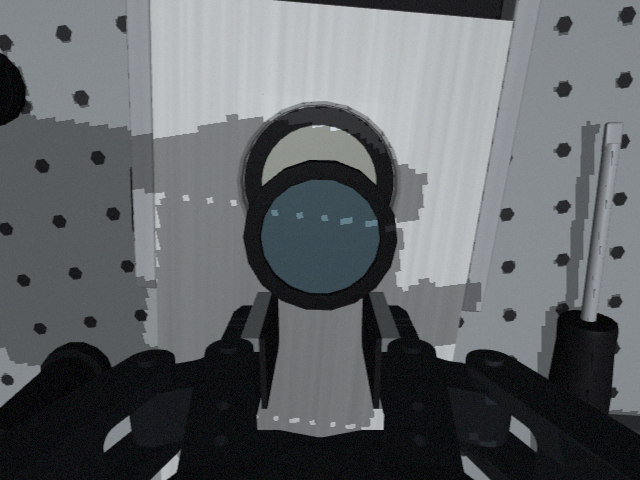

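The filter at (235, 320) overlaps the pocket rim at (180, 319) and lines up laterally to about 0.5 mm. About 16 mm remain.

Emit:
carry_out(
  plan=[
    [[0,0,0.003],[0,0,0],0.03],
    [[0,0,0.003],[0,0,0],0.03],
    [[0,0,0.003],[0,0,0],0.03],
    [[0,0,0.003],[0,0,0],0.03],
    [[0,0,0.002],[0,0,0],0.03],
    [[0,0,0.002],[0,0,0],0.03],
    [[0,0,0],[0,0,0],0.03],
    [[0,0,0],[0,0,0],0.03],
  ],
)

```text
time_s: 9.12
position: [0.5529, -0.0127, 0.047]
tool_rot: [[0.99, 0.0, 0.14], [-0.14, 0.0, 0.99], [0.0, -1.0, 0.0]]
ft_force: [0.0, 0.6, -0.0]
grip_width: 0.0303
```

```bash
python3 w.py w5
```

```text
9.125 [ 0.5529 -0.0127  0.047 ] [[0.9901, 0.0001, 0.1403], [-0.1403, 0.0, 0.9901], [0.0001, -1.0, 0.0]] [ 0.05  0.58 -0.  ] 0.03029236147215866
```

View pics/w5.png

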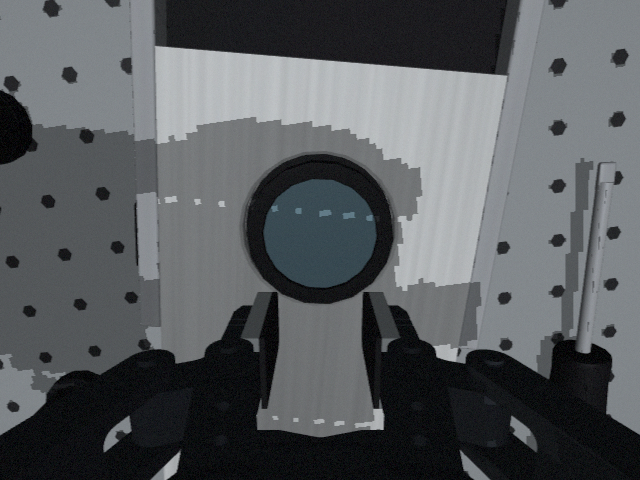

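Run:
```python
import cv2
i=cv2.imread('pics/w5.png')[135:325,220:420]; i=cv2.convertScaleAbs(cv2.resize(i,None,fx=3,fy=3,interpolation=cv2.INTER_CUBIC),alpha=1.8,beta=20);cv2.imwrite('pics/w5c.png',i)
```

```text
(no output)
```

View pics/w5c.png

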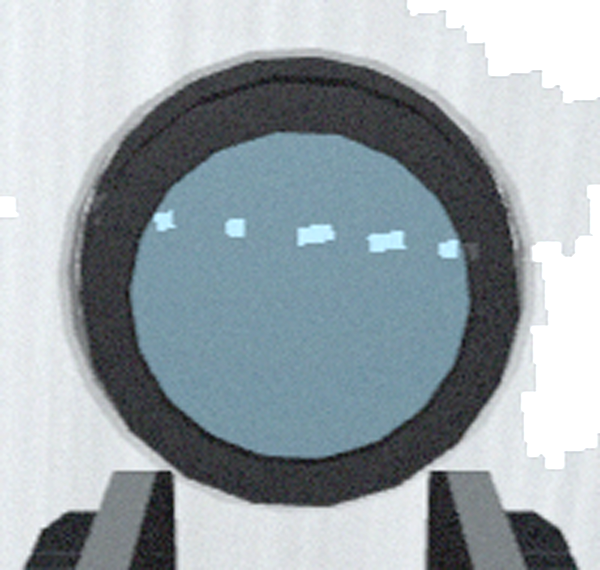

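The filter is tipped. Its leading edge is down (a dark gap shows at the top of the crop) and its trailing edge is still on the rim. It needs 1–2 mm more.

Emit:
carry_out(
  plan=[
    [[0,0,0.001],[0,0,0],0.03],
    [[0,0,0.001],[0,0,0],0.03],
    [[0,0,0],[0,0,0],0.03],
    [[0,0,0],[0,0,0],0.03],
  ],
)

```text
time_s: 9.68
position: [0.5532, -0.0107, 0.047]
tool_rot: [[0.99, -0.0, 0.14], [-0.14, 0.0, 0.99], [-0.0, -1.0, 0.0]]
ft_force: [-0.8, -0.4, -0.4]
grip_width: 0.0301
```

```bash
cat > c.py <<'E'
from h import *
import sys
n=sys.argv[1]; st=env.observe(); p=env.get_image('wrist'); save(p,n)
i=cv2.imread(f'pics/{n}.png')[135:325,220:420]; i=cv2.convertScaleAbs(cv2.resize(i,None,fx=3,fy=3,interpolation=cv2.INTER_CUBIC),alpha=1.8,beta=20);cv2.imwrite(f'pics/{n}c.png',i)
E
python3 c.py w6
```

```text
(no output)
```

View pics/w6c.png

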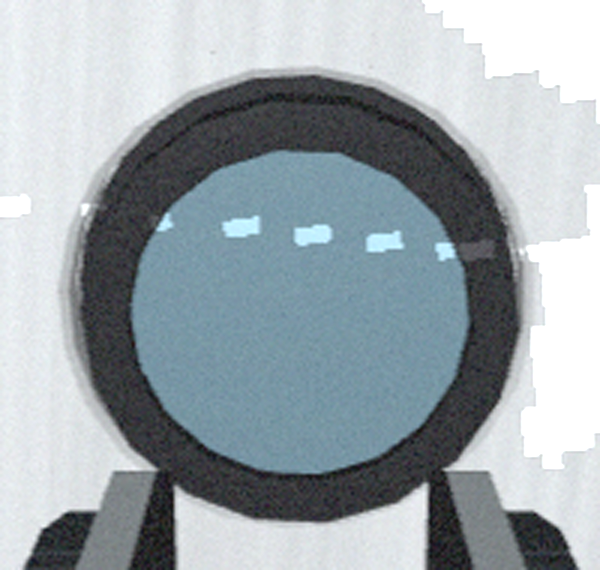

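```bash
cat > pose.py <<'E'
from h import *
import sys
from scipy.optimize import least_squares
st=env.observe();p=env.get_image('wrist');R=np.array(st['tool_rot']);t0=np.array(st['position'])
cr,cc=[float(x) for x in sys.argv[1:3]]
im=cv2.GaussianBlur(p['image'].astype(np.float32).mean(2),(0,0),.8)
sat=p['image'].astype(np.float32);b=cv2.GaussianBlur(sat[...,2]-sat[...,0],(0,0),.8)
def ed(img,lo,hi,sg,rows,thr):
    o=[]
    for a in np.radians(range(0,360,5)):
        rr=np.arange(lo,hi,.5);Rr=(cr+rr*np.sin(a)).astype(np.float32);C=(cc+rr*np.cos(a)).astype(np.float32)
        v=cv2.remap(img,C[None],Rr[None],1)[0];g=np.diff(v)*sg;i=g.argmax()
        if Rr[i]<rows and g[i]>thr:o.append((Rr[i],C[i]))
    return np.array(o)
gl=ed(b,45,66,-1,478,1.)
P=np.array([t0+R@np.array([0,0,.031])])[0]
def res(v,pts,rad):
    # circle plane centre (x,y,z), tilt (a about world x, b about world y): ray-plane intersection
    n=np.array([v[3],v[4],1.]);c=v[:3]; o=[]
    for r,cl in pts:
        O,d=ray(p,r,cl,st); X=O+d*(n@(c-O))/(n@d); o.append(np.linalg.norm(X-c)-rad)
    return o
print(len(gl), 'glass rad .0185')
for rad in (.0185,.0195):
    s=least_squares(lambda v:np.r_[res(v,gl,rad)],[P[0],P[1],.05,0,0],loss='soft_l1',f_scale=.0003)
    J=s.jac;cov=np.linalg.inv(J.T@J+1e-12*np.eye(5))*np.mean(s.fun**2)
    print(rad,np.round(s.x,4),'sd',np.round(np.sqrt(np.diag(cov)),4),'rms',np.sqrt(np.mean(s.fun**2)),'tool',np.round(R.T@(s.x[:3]-t0),4))
E
python3 pose.py 239 320
```

```text
72 glass rad .0185
0.0185 [ 0.5573  0.0176  0.0513 -0.0111 -0.0294] sd [0.     0.     0.0002 0.0067 0.0068] rms 0.00010548034070289362 tool [ 0.0001 -0.0043  0.0286]
0.0195 [ 0.557   0.0156  0.0439 -0.0111 -0.0294] sd [0.     0.     0.0002 0.0067 0.0068] rms 0.00011118317038905787 tool [0.0001 0.0032 0.0266]
```

The fingers advanced 2 mm but the filter kept its place relative to the tray. Its apparent ring width (146.7 px, against 153 px on the tray top) corresponds to a drop of about 6–7 mm, so it looks seated. I'll back off and check with a clear view.

Emit:
carry_out(
  plan=[
    [[0,0,-0.01],[0,0,0],0.03],
    [[0,0,-0.01],[0,0,0],0.03],
    [[0,-0.02,0],[0,0,0],0.03],
    [[0,-0.01,0],[0,0,0],0.03],
    [[0,0,0],[0,0,0],0.03],
  ],
)

```text
time_s: 10.4
position: [0.5506, -0.0308, 0.0775]
tool_rot: [[0.99, 0.001, 0.14], [-0.14, -0.0, 0.99], [0.001, -1.0, -0.0]]
ft_force: [-0.1, 0.6, 0.4]
grip_width: 0.03
```

```bash
python3 w.py w7
python3 - <<'E'
import cv2
i=cv2.imread('pics/w7.png')[60:280,190:450]; i=cv2.convertScaleAbs(cv2.resize(i,None,fx=3,fy=2.7,interpolation=cv2.INTER_CUBIC),alpha=1.8,beta=20);cv2.imwrite('pics/w7c.png',i)
E
```

```text
10.4 [ 0.5506 -0.0308  0.0775] [[0.9901, 0.0013, 0.1404], [-0.1404, -0.0004, 0.9901], [0.0014, -1.0, -0.0002]] [-0.05  0.58  0.37] 0.02999127823000767
```

View pics/w7.png

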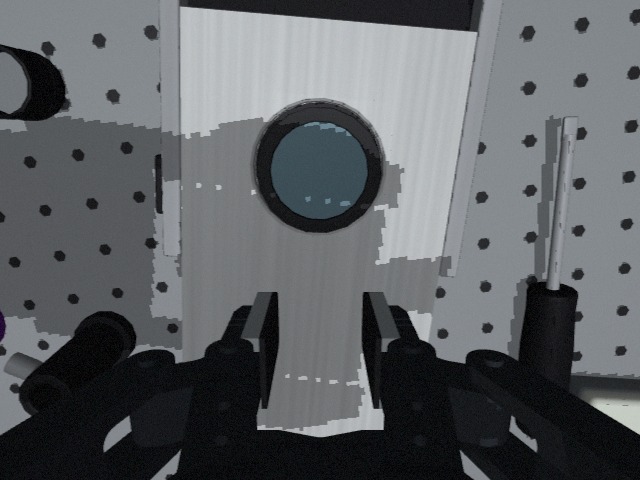

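View pics/w7c.png

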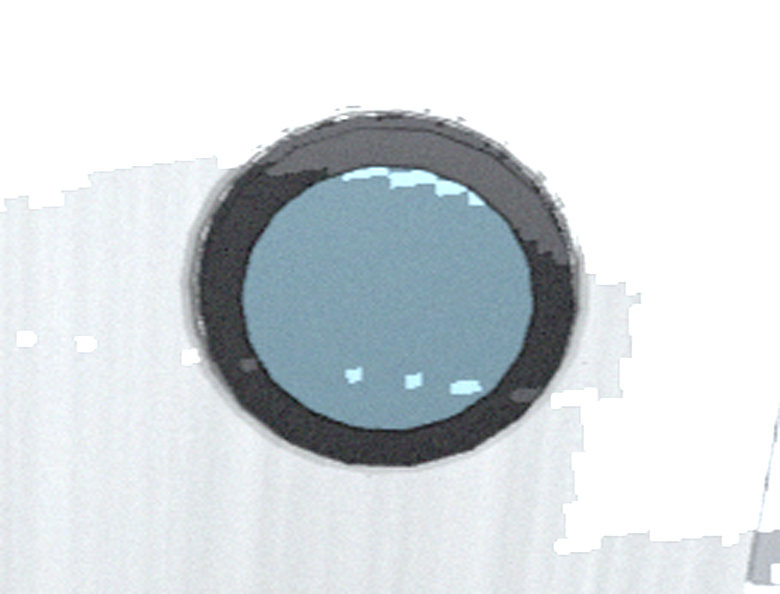

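```bash
cat > ov.py <<'E'
from h import *
import sys
from scipy.optimize import least_squares
st=env.observe();p=env.get_image('wrist')
def circ(c,r,z,n=(0,0)):
    a=np.linspace(0,2*np.pi,90);return [proj(p,[c[0]+r*np.cos(t),c[1]+r*np.sin(t),z-n[0]*r*np.cos(t)-n[1]*r*np.sin(t)],st) for t in a]
def ext(q): q=np.array(q);return np.round([q[:,0].min(),q[:,0].max(),q[:,1].min(),q[:,1].max()],1)
c=(.5573,.0180)
print('rows min max, cols min max')
print('chamfer .0275@.046',ext(circ(c,.0275,.046)))
print('seated ring',ext(circ(c,.025,.049)),'glass',ext(circ(c,.0185,.047)))
print('on tray ring',ext(circ(c,.025,.056)),'glass',ext(circ(c,.0185,.054)))
u=np.array([.225,.974])
n=.13*u
print('tipped fwd',ext(circ(c,.025,.0525,n)),'glass',ext(circ(c,.0185,.0505,n)))
im=p['image'].astype(int);m=((im[...,2]-im[...,0]>18)).astype(np.uint8);m[:,:230]=0;m[:,400:]=0;m[270:]=0
m=cv2.morphologyEx(m,cv2.MORPH_CLOSE,np.ones((13,13)));k,l,s,ce=cv2.connectedComponentsWithStats(m);i=1+np.argmax(s[1:,4])
print('meas glass rows',s[i,1],s[i,1]+s[i,3],'cols',s[i,0],s[i,0]+s[i,2])
g=im.mean(2)
print('row170',np.round(g[168:172,250:262].mean(0)),np.round(g[168:172,376:390].mean(0)))
print('col320 top',np.round(g[94:128,318:322].mean(1)));print('bot',np.round(g[212:242,318:322].mean(1)))
E
python3 ov.py
```

```text
rows min max, cols min max
chamfer .0275@.046 [ 94.6 234.5 250.3 388.7]
seated ring [101.1 230.4 255.5 383.5] glass [119.1 213.7 272.7 366.3]
on tray ring [100.1 234.7 252.8 386.1] glass [118.9 217.3 270.7 368.2]
tipped fwd [101.  234.5 254.1 384.7] glass [119.1 216.7 271.7 367.2]
meas glass rows 122 220 cols 272 369
row170 [118. 106.  97.  89.  71.  60.  56.  38.  26.  28.  26.  25.] [ 23.  23.  25.  20.  24.  21.  38.  57.  84.  97. 103. 114. 121. 121.]
col320 top [194. 193. 195. 194. 163. 136. 134.  82.  88.  30.  38.  54.  53.  43.
  43.  52.  54.  55.  53.  54.  51.  51.  51.  50.  51.  51.  50.  35.
  62. 110. 110.  98.  87.  85.]
bot [ 72.  74.  74.  74.  75.  71.  70.  46.  10.  22.  27.  24.  21.  24.
  21.  22.  21.  21.  24.  21.  26.  79. 102. 103. 115. 117. 117. 116.
 116. 118.]
```

The measured ring spans 126 × 128 px. The predictions are 128 × 129 for seated, 133 × 135 on the tray top and 131 × 134 tipped, so the filter is flat in the pocket. Next is the handle, with the bar expected at about (0.514, -0.170, 0.037).

```bash
python3 -c "
from plan import *
plan(np.array([.5070,-.2000,.10]),77,5)"
```

```text
now [ 0.5501 -0.0305  0.0766] turn total [-0.    4.94 -0.03] shift total world [-0.0431 -0.1695  0.0234] tool [-0.0189 -0.0234 -0.1738]
[-0.0038, -0.0047, -0.0348] [-0.0, 0.99, -0.01]
[-0.0032, -0.0047, -0.0348] [-0.0, 0.99, -0.01]
[-0.0026, -0.0047, -0.0349] [-0.0, 0.99, -0.01]
[-0.002, -0.0047, -0.0349] [-0.0, 0.99, -0.01]
[-0.0014, -0.0047, -0.0349] [-0.0, 0.99, -0.01]
```

Emit:
carry_out(
  plan=[
    [[-0.0038,-0.0047,-0.0348],[0,1,0],0.0],
    [[-0.0032,-0.0047,-0.0348],[0,1,0],0.0],
    [[-0.0026,-0.0047,-0.0349],[0,1,0],0.0],
    [[-0.002,-0.0047,-0.0349],[0,1,0],0.0],
    [[-0.0014,-0.0047,-0.0349],[0,1,0],0.0],
    [[0,0,0],[0,0,0],0.0],
    [[0,0,0],[0,0,0],0.0],
  ],
)

```text
time_s: 11.38
position: [0.5069, -0.1993, 0.1]
tool_rot: [[0.974, -0.001, 0.226], [-0.226, 0.001, 0.974], [-0.001, -1.0, 0.001]]
ft_force: [-0.9, -0.2, -0.4]
grip_width: -0.0
```

```bash
python3 w.py w8
```

```text
11.375 [ 0.5069 -0.1993  0.1   ] [[0.9742, -0.0009, 0.2258], [-0.2258, 0.0009, 0.9742], [-0.0011, -1.0, 0.0006]] [-0.86 -0.25 -0.38] -7.11002069932569e-06
```

View pics/w8.png

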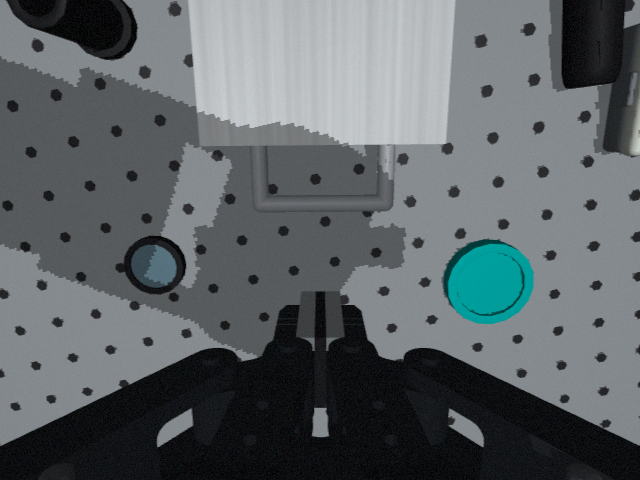

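The bar is at row 203, cols 255–390, level and centred on the closed fingers (col 320). I'll go down and start pushing.

Emit:
carry_out(
  plan=[
    [[0,0.03,0],[0,0,0],0.0],
    [[0,0.03,0],[0,0,0],0.0],
    [[0,0.015,0],[0,0,0],0.0],
    [[0,0,0],[0,0,0],0.0],
    [[0,0,0.006],[0,0,0],0.0],
    [[0,0,0.006],[0,0,0],0.0],
    [[0,0,0.004],[0,0,0],0.0],
    [[0,0,0.004],[0,0,0],0.0],
  ],
)

```text
time_s: 12.42
position: [0.5119, -0.1806, 0.026]
tool_rot: [[0.974, 0.001, 0.226], [-0.226, -0.001, 0.974], [0.001, -1.0, -0.001]]
ft_force: [-1.7, -2.6, 2.9]
grip_width: -0.0001
```

Emit:
carry_out(
  plan=[
    [[0,0,0.004],[0,0,0],0.0],
    [[0,0,0.006],[0,0,0],0.0],
    [[0,0,0.006],[0,0,0],0.0],
    [[0,0,0.006],[0,0,0],0.0],
    [[0,0,0.006],[0,0,0],0.0],
    [[0,0,0.006],[0,0,0],0.0],
    [[0,0,0.006],[0,0,0],0.0],
    [[0,0,0.004],[0,0,0],0.0],
  ],
)

```text
time_s: 13.42
position: [0.5216, -0.1371, 0.0255]
tool_rot: [[0.974, -0.0, 0.226], [-0.226, 0.0, 0.974], [-0.0, -1.0, 0.0]]
ft_force: [-1.5, -2.2, 2.3]
grip_width: -0.0001
```

```bash
python3 w.py w9
```

```text
13.425 [ 0.5216 -0.1371  0.0255] [[0.9742, -0.0003, 0.2258], [-0.2258, 0.0002, 0.9742], [-0.0003, -1.0, 0.0001]] [-1.5  -2.24  2.3 ] -0.00010204332837712565
```

View pics/w9.png

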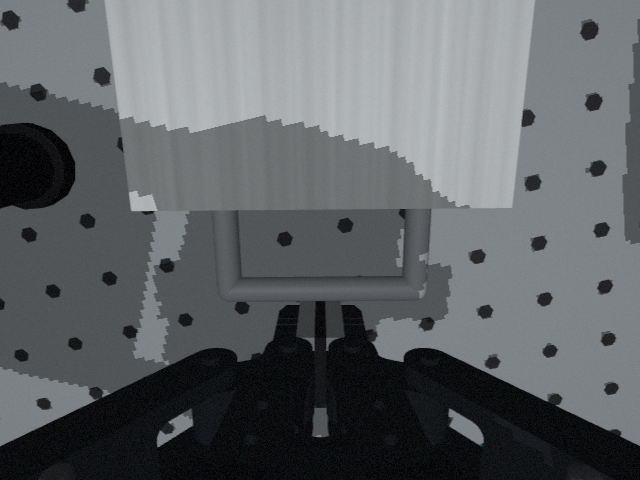

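The bar is against the fingertips at (290, 320). The push force is about 2.5 N, which is the tray's sliding friction. I'll keep going.

Emit:
carry_out(
  plan=[
    [[0,0,0.006],[0,0,0],0.0],
    [[0,0,0.006],[0,0,0],0.0],
    [[0,0,0.006],[0,0,0],0.0],
    [[0,0,0.006],[0,0,0],0.0],
    [[0,0,0.006],[0,0,0],0.0],
    [[0,0,0.006],[0,0,0],0.0],
    [[0,0,0.006],[0,0,0],0.0],
    [[0,0,0.006],[0,0,0],0.0],
  ],
)

```text
time_s: 14.48
position: [0.5324, -0.0904, 0.0254]
tool_rot: [[0.974, -0.0, 0.226], [-0.226, 0.0, 0.974], [-0.0, -1.0, 0.0]]
ft_force: [-3.4, -2.6, -0.6]
grip_width: 0.0001
```

Emit:
carry_out(
  plan=[
    [[0,0,0.004],[0,0,0],0.0],
    [[0,0,0.004],[0,0,0],0.0],
    [[0,0,0.004],[0,0,0],0.0],
    [[0,0,0.003],[0,0,0],0.0],
  ],
)

```text
time_s: 14.98
position: [0.5359, -0.076, 0.0255]
tool_rot: [[0.974, 0.0, 0.226], [-0.226, 0.0, 0.974], [-0.0, -1.0, 0.0]]
ft_force: [-3.3, -2.0, -0.2]
grip_width: 0.0003
```

```bash
python3 w.py w10
python3 - <<'E'
from h import *
p=env.get_image('top');c=p['image'][170:330,110:390];cv2.imwrite('pics/top10.png',cv2.cvtColor(cv2.resize(c,None,fx=2.8,fy=2.8,interpolation=2),cv2.COLOR_RGB2BGR))
p=env.get_image('scene');c=p['image'][130:310,260:520];cv2.imwrite('pics/scene10.png',cv2.cvtColor(cv2.resize(c,None,fx=3,fy=3,interpolation=2),cv2.COLOR_RGB2BGR))
E
```

```text
14.975 [ 0.5359 -0.076   0.0255] [[0.9741, 0.0, 0.226], [-0.226, 0.0, 0.9741], [-0.0, -1.0, 0.0]] [-3.26 -2.   -0.18] 0.0003308656237092024
```

View pics/top10.png

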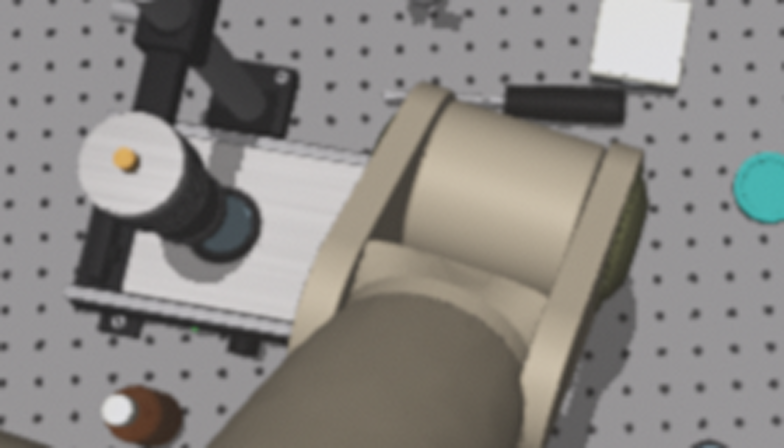

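View pics/scene10.png

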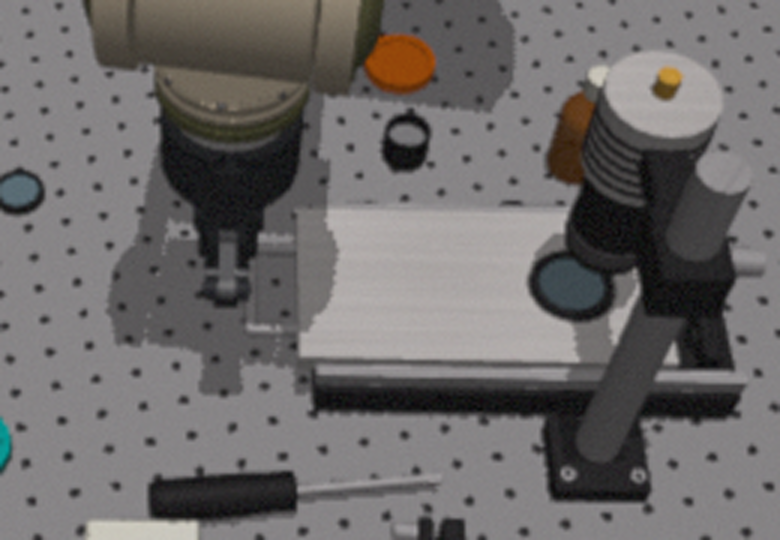

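The filter stays in the pocket, at (570, 285) in the scene crop, and the tray is not yet at its stop. I'll continue in small steps and watch the force.

Emit:
carry_out(
  plan=[
    [[0,0,0.003],[0,0,0],0.0],
    [[0,0,0.003],[0,0,0],0.0],
  ],
)

```text
time_s: 15.38
position: [0.5376, -0.0705, 0.0257]
tool_rot: [[0.974, 0.001, 0.226], [-0.226, -0.0, 0.974], [0.001, -1.0, -0.0]]
ft_force: [0.8, -2.8, -0.5]
grip_width: -0.0004
```

Emit:
carry_out(
  plan=[
    [[0,0,0.003],[0,0,0],0.0],
    [[0,0,0.002],[0,0,0],0.0],
  ],
)

```text
time_s: 15.62
position: [0.5386, -0.0657, 0.0257]
tool_rot: [[0.974, 0.001, 0.226], [-0.226, -0.001, 0.974], [0.001, -1.0, -0.001]]
ft_force: [-1.0, -11.9, 1.4]
grip_width: -0.0004
```

Emit:
carry_out(
  plan=[
    [[0,0,0.002],[0,0,0],0.0],
    [[0,0,0.002],[0,0,0],0.0],
  ],
)

```text
time_s: 15.88
position: [0.5388, -0.0653, 0.0258]
tool_rot: [[0.974, -0.001, 0.225], [-0.225, -0.007, 0.974], [0.0, -1.0, -0.007]]
ft_force: [-9.6, -32.4, 0.2]
grip_width: -0.0
```

The force jumped to 32 N while the position stayed put, so the tray is at its stop. I'll back away.

Emit:
carry_out(
  plan=[
    [[0,0,-0.004],[0,0,0],0.0],
    [[0,0,-0.006],[0,0,0],0.0],
    [[0,0,-0.015],[0,0,0],0.0],
    [[0,0,-0.02],[0,0,0],0.0],
    [[0,-0.03,0],[0,0,0],0.0],
    [[0,-0.04,-0.04],[0,0,0],0.0],
    [[0,-0.03,-0.06],[0,0,0],0.0],
    [[0,0,-0.06],[0,0,0],0.0],
  ],
)

```text
time_s: 16.88
position: [0.4936, -0.2602, 0.1259]
tool_rot: [[0.974, 0.004, 0.226], [-0.226, -0.003, 0.974], [0.004, -1.0, -0.002]]
ft_force: [1.1, 0.4, -0.5]
grip_width: 0.0001
```

Emit:
carry_out(
  plan=[
    [[0,0,-0.06],[0,0,0],0.0],
    [[0,0,-0.05],[0,0,0],0.0],
    [[0,0,-0.05],[0,0,0],0.0],
    [[0,0,0],[0,0,0],0.0],
    [[0,0,0],[0,0,0],0.0],
  ],
)

```text
time_s: 17.5
position: [0.457, -0.4131, 0.1232]
tool_rot: [[0.974, -0.0, 0.227], [-0.227, 0.001, 0.974], [-0.001, -1.0, 0.001]]
ft_force: [0.3, 0.8, 1.1]
grip_width: 0.0004
```

Run:
```python
from h import *
p=env.get_image('top');c=p['image'][170:350,110:390];cv2.imwrite('pics/top11.png',cv2.cvtColor(cv2.resize(c,None,fx=2.8,fy=2.8,interpolation=2),cv2.COLOR_RGB2BGR))
u=np.array([.225,.9744])
for c in [(.5573,.0180)]:
    for t in (.11,.115,.12,.125,.13): 
        e=np.array(c)-.165*u+t*u; q=[proj(p,[*(e+s*np.array([.9744,-.225])*.055),.046]) for s in(-1,1)]; print(t,[np.round([(x[1]-110)*2.8,(x[0]-170)*2.8]) for x in q])
p=env.get_image('scene');c=p['image'][130:310,260:520];cv2.imwrite('pics/scene11.png',cv2.cvtColor(cv2.resize(c,None,fx=3,fy=3,interpolation=2),cv2.COLOR_RGB2BGR))
print(env.observe()['time_s'],env.observe()['ft_force'])
```

```text
0.11 [array([450., 349.]), array([483., 187.])]
0.115 [array([443., 347.]), array([476., 186.])]
0.12 [array([435., 346.]), array([468., 185.])]
0.125 [array([428., 345.]), array([461., 183.])]
0.13 [array([420., 343.]), array([454., 182.])]
17.6 [1.15010437 0.02105782 0.36124776]
```

View pics/top11.png

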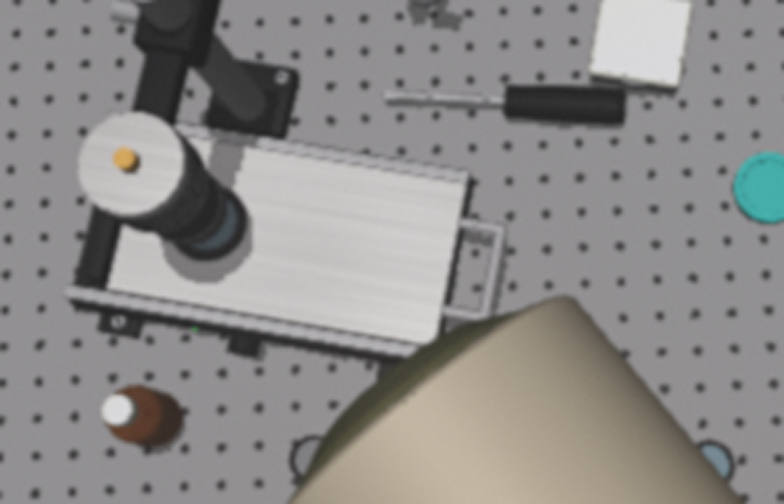

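View pics/scene11.png

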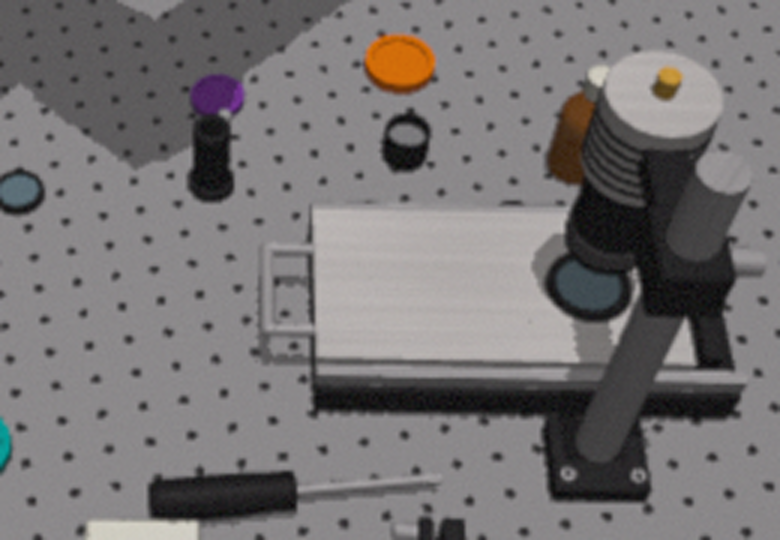

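Run:
```python
from h import *
p=env.get_image('scene')
im=p['image'].astype(int);m=((im[...,2]-im[...,0]>12)).astype(np.uint8);m[:215]=0;m[240:]=0;m[:,:435]=0;m[:,475:]=0
k,l,s,ce=cv2.connectedComponentsWithStats(m);i=1+np.argmax(s[1:,4]);print('glass cc',s[i],ce[i])
g=im.mean(2)
c0=ce[i][1]; cc=int(round(ce[i][0]))
print('col profile rows 205-245',np.round(g[205:245,cc-1:cc+2].mean(1)))
u=np.array([.225,.9744]);v=np.array([.9744,-.225])
# tray corner ref measured in scene crop: (312,205),(316,360)
for t in (.12,.125):
    c=np.array([.5573,.0180])+t*u
    for s_ in (-1,1):
        q=proj(p,[*(c-.165*u+s_*.055*v),.046]);print(t,'corner crop',np.round([(q[1]-260)*3,(q[0]-130)*3]))
    for z,n in ((.049,'seated'),(.056,'high')):
        q=np.array([proj(p,[c[0]+.025*np.cos(a),c[1]+.025*np.sin(a),z]) for a in np.linspace(0,6.28,80)])
        print(n,'rows',np.round([q[:,0].min(),q[:,0].max()],1),'cols',np.round([q[:,1].min(),q[:,1].max()],1))
c=im[195:260,420:500].astype(np.uint8);cv2.imwrite('pics/s12.png',cv2.cvtColor(cv2.resize(c,None,fx=9,fy=9,interpolation=2),cv2.COLOR_RGB2BGR))
```

```text
glass cc [446 217  21  16 234] [455.35042735 225.43162393]
col profile rows 205-245 [ 20.  19.  17.  21.  23.  32.  40.  41.  43.  37.  39.  36.  32.  24.
  43.  63.  75.  74.  72.  73.  75.  75.  74.  73.  74.  74.  74.  66.
  41.  27.  23.  40.  85. 117. 117. 117. 116. 118. 117. 119.]
0.12 corner crop [307. 208.]
0.12 corner crop [309. 356.]
seated rows [213.3 236. ] cols [440.7 468.9]
high rows [211.  233.7] cols [441.5 469.9]
0.125 corner crop [315. 208.]
0.125 corner crop [318. 356.]
seated rows [213.4 236. ] cols [443.5 471.7]
high rows [211.1 233.8] cols [444.3 472.7]
```

View pics/s12.png

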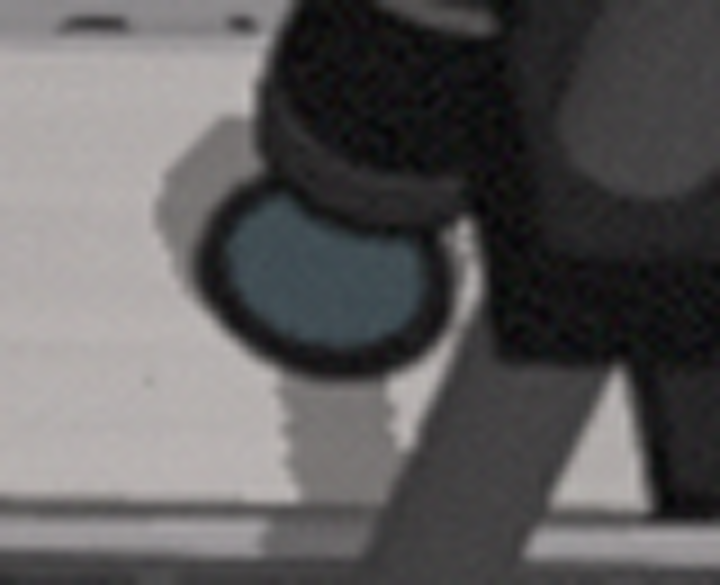

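The tray has travelled about 0.1235 m. The ring's lower edge is at row 236.7, against 236.0 predicted for seated and 233.7 for unseated. The tray end is flush with the base end, as it should be at the stop. I'll hand the job in.

```bash
python3 -c "
from rig import env
print(env.close_job())"
```

```text
the job is handed in; nothing more can be done
None
```

The filter is seated in the pocket, the tray is pushed in to its stop, and the job is handed in. The hand-in gives no verdict, so this rests on my own checks.

**What I did:** I pushed the filter about 80 mm along the tray with a fork made by the two fingertips (30 mm apart), touching only the metal ring, until it dropped into the pocket. Then I pushed the tray in by its handle with the fingers shut and backed the arm away. About 18 s of the 54 s were used.

**Last checks:**
- **Filter seated:** From the wrist camera, before I pushed the tray in, the ring measured 126 × 128 px. I expected 128 × 129 if seated flat and 133 × 135 if it was still on the tray top. The scene camera agreed after the push: the ring's edge was at row 236.7, where seated predicts 236.0 and unseated 233.7.
- **Tray at its stop:** The push force rose from about 3 N to 32 N with the position unchanged. The tray travelled about 0.123 m, and its end is level with the end of the lamp base, as it should be at the stop.
- **Bystanders:** The ones visible in the last pictures looked unmoved, judged by eye. I did not re-measure them, and the meter and optics box were mostly or wholly outside those crops.

**Where the checks disagreed:** A crop during the drop made me read the filter as tipped, and my glass-outline fit put its height between seated and unseated. I went by the ring measurements instead, as both cameras agreed on those.

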